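# Set the paper-gap lever to its third click and run a feed test

### The arm

A 6-joint arm with a two-finger parallel gripper is mounted at the origin on the work surface. World frame = base frame: x ahead of the robot, y to its left, z up, the work surface at z = 0. Lengths are in m, angles in rad, forces in N, time in s.
With the tool pointing down it reaches from about 0.3 to 0.75 m from the base axis. Payload 8.5 kg.
Tool frame: the origin (TCP) lies at the very end of the fingers, on their centre line; the grasp point (between the pads) lies 19 mm behind it; z points along the fingers, y is the direction in which the jaws open and shut (so a half turn about z gives the same grasp; the last joint's range is limited). The gripper opens to 88 mm and grips with 3 to 60 N. Pads are 18 mm wide; open, the fingers measure 123 mm over their backs; the gripper's body (75 mm by 187 mm) begins 45 mm behind the grasp point.
Start: joints at [0.908, 0.381, 1.297, -0, 1.464, -0.215], TCP at [0.238, 0.496, 0.239] pointing down, gripper open.
Joint ranges: [-3.11, 3.11], [-0.89, 2.33], [0.22, 2.48], [-1.42, 4.56], [0.17, 2.85], [-2.88, 2.88]. Speed limits (rad/s): [2.39, 2.39, 3.14, 3.14, 3.14, 3.14].

### API

Orientations are given as a rotation vector (axis times angle).
In Python, from plant import move_to, move_straight, move_joints, command_gripper, sleep, inverse_kinematics, snapshot, PlanningError, hand_in, get_time_s, get_q, get_qvel, get_joint_torque, get_eef_pos, get_tcp_rot, get_contact_force, get_ft_torque, get_grip_width gives the robot as it stands. Calls block until the motion is done:
- move_to(position, orientation): joint-space move of the TCP to a pose.
- move_straight(position, feed=0.15, rot=None): straight line of the TCP; rot=None keeps the orientation; feed is the mean speed in m/s.
- move_joints(angles): joint-space move.
- command_gripper(opening, newtons=None): opening from 0.0 (shut) to 1.0 (fully open); newtons is the grip in N (None keeps the last); returns when the fingers have stopped.
- sleep(seconds).
- inverse_kinematics(position, orientation): joint angles nearest the present ones, or None.
- snapshot(name): name is "side" or "top" or "wrist"; returns a dict with "img" (384x512x3 uint8, red, green, blue), "depth" (384x512 float32, m along the optical axis (not along the pixel's ray), 0 where there is no reading), "fx", "fy", "cx", "cy" (pixels), "camera_from_world" (4x4, takes a point from world to camera coordinates). Camera axes: x right, y down, z forward; pixel columns grow to the right and rows downward; lengths in m; the calibration is good to about 2 mm. A picture is of the moment at which its call begins.
A pose or a line that the arm cannot do raises PlanningError and nothing moves.
- hand_in(): hands the job in, once; it reports no verdict.
Readings, each from a call of its own:
- get_time_s(): time.
- get_q(): joint angles.
- get_qvel(): joint speeds.
- get_joint_torque(): joint torques, N m.
- get_eef_pos(): TCP position.
- get_tcp_rot(): TCP orientation.
- get_contact_force(): force on the tool from outside, world axes, zero at the start.
- get_ft_torque(): the same for the moment, N m.
- get_grip_width(): opening from 0.0 (shut) to 1.0 (fully open).
Only numpy, scipy, OpenCV 4.12 (cv2) and the standard library are available. Lean on these libraries where they do the work, as an engineer would, in place of code of your own. Each camera call takes 0.05 s, during which the arm holds its last target. There are 200 camera calls.

### The job

With a fingertip, push the printer's sliding paper-gap lever away from its parked end through its clicks and stop in the third notch, without going past it; then press the large round feed button on the service box right down and let it go. Nothing is to be pinched or lifted: leave the small button, the printer's upright release lever and the things lying about as they are.

Things in the scene. Friction and masses are not known exactly. Their poses are not given: they have to be found in the camera images.
- printer: white desktop forms printer, fixed, 280 mm deep (its x), 360 mm wide (its y). Origin: centre of its underside. x points from its front (the robot's side) to its back, y to its left as the robot sees it, z up. Flat top deck 110 mm above the bench; a hood 35 mm higher covers x 5 to 135, y -45 to 175 mm. The lever's slot is on the deck at y = -125 mm, a black dash beside each of its four notches.
- gap_lever (a joint): lever travel along the printer's +x, m: 0 at the parked end (robot's side), stop at 0.076; starts at 0.001 to 0.007. It slides freely to 0.010, then clicks over ridges at 0.0165, 0.0315, 0.0465, 0.0615 into notches at 0.024, 0.039, 0.054 (third), 0.069, with 1.5 mm play. A ridge takes about 4 to 6 N; 1.5 mm past its crest the lever snaps into the notch by itself and stays.
- lever_face (a point): middle of the lever's flat near face (the face towards the robot, which is pushed), 15.5 mm above the deck. The lever is an upright grey tab 12 mm thick (printer x), 34 mm wide (printer y), its top 29.5 mm above the deck. The point's axes are those of the printer. The deck in front of it is clear. In a notch, the tab's middle is level with that notch's dash.
- lever_near: near half of the lever's tab: its near face and left end. Only for telling whether the tab is pinched (near and far halves touched at once).
- lever_far: far half of the lever's tab: its far face and right end.
- release_lever (a joint): angle of the upright grey release lever near the deck's left end (printer x -55 mm, y 155 mm, 57 mm tall), rad; 0 is upright. Leave it.
- service_box: grey service box fixed to the bench, 85 mm (its x) by 150 mm (its y), 40 mm high. Origin: centre of its underside. Its y axis points to its left as the robot sees it. The large button is on its left half, the small one on its right half, 81 mm apart.
- feed (a joint): how far the large round feed button (36 mm across) is pressed, m: 0 up, 0.006 fully down (about 5 N). It springs back.
- feed_top (a point): centre of the top of the feed button, which is pressed straight down.
- power (a joint): how far the small round button (16 mm across) is pressed, m: 0 up, 0.005 down. Leave it.
- jar: small closed jar, 44 mm across, 45 mm tall, on the printer's deck; origin at its underside. Leave it.
- driver: screwdriver lying on the bench; origin at its underside. Leave it.
- tape: roll of black tape lying flat, 90 mm across, 24 mm tall; origin at its underside. Leave it.
- can: spray can, 52 mm across, 150 mm tall, at the back; origin at its underside. Leave it.
- mug: white mug, 90 mm tall; origin at its underside. Leave it.
- roller: spare rubber roller 200 mm long in two 28 mm high black end blocks, lying on the bench; origin at its underside. Leave it.
Mind the look-alikes: they are no part of the job. What is shaped like the service_box but purple or yellow is not meant.

How it is judged:
On the way, in this order (a step that is already met when the one before it is completed fails the run):
1. the paper-gap lever rests in its third notch (value of joint gap_lever between 0.0505 and 0.0575 m), for 0.3 s.
2. the large feed button is pressed down (value of joint feed above 0.0045 m), for 0.1 s.
At the end, for the whole second after the job is handed in: the lever sits in its third notch (0.054 m, within 3.5 mm), the feed button is up again (under 1.5 mm), the small button is up and the release lever is upright within 0.15 rad (all of step 1 and value of joint each of feed, power below 0.0015 m and value of joint release_lever between -0.15 and 0.15 rad); the robot touches nothing.
It fails at once if the lever went over the ridge past the third notch (value of joint gap_lever above 0.0615 m).
It fails at once if the feed button was pressed while the lever was not in the third notch (value of joint feed above 0.003 m and (value of joint gap_lever below 0.0505 m or value of joint gap_lever above 0.0575 m)).
It fails at once if the lever was pinched (near and far halves both pressed by the fingers) (contact force between the fingers and lever_near above 1 N and contact force between the fingers and lever_far above 1 N).
It fails at once if the small button was pressed or the release lever moved (value of joint power above 0.003 m or value of joint release_lever above 0.15 rad or value of joint release_lever below -0.15 rad).
It fails at once if a bystander was lifted, carried or knocked more than 25 mm (distance of any of jar, driver, tape, can, mug, roller from where it was at the start of the episode above 0.025 m).
It also fails if it takes over 48 s, if anything falls off the work surface, if the arm or the gripper's body presses on something with over 40 N, if the wrist force passes 120 N, or if a joint passes its speed limit or range.

## Working session

There is one attempt and no reset: what is moved stays moved. The work goes in short steps, each a Python script; the robot and the scene stay as the last script left them, time stands still between calls to the robot, and variables do not carry over. Pictures are saved under pics/ and viewed, about 8 in all and at most 12, crops included, and the job is handed in when it is done.

```bash
mkdir -p pics; ls
cat > h.py <<'E'
import numpy as np, cv2
from plant import *
def grab(n):
    s=snapshot(n); np.savez('%s.npz'%n,**s); return s
def world(s,u,v,d=None):
    d=s['depth'][int(v),int(u)] if d is None else d
    p=np.array([(u-s['cx'])/s['fx']*d,(v-s['cy'])/s['fy']*d,d,1.])
    return (np.linalg.inv(s['camera_from_world'])@p)[:3]
def cloud(s):
    v,u=np.mgrid[:384,:512]; d=s['depth']
    p=np.stack([(u-s['cx'])/s['fx']*d,(v-s['cy'])/s['fy']*d,d,np.ones_like(d)],-1)
    return (p@np.linalg.inv(s['camera_from_world']).T)[...,:3]
def save(s,name,crop=None,k=1):
    im=s['img'][...,::-1]
    if crop: x0,y0,x1,y1=crop; im=im[y0:y1,x0:x1]
    cv2.imwrite('pics/'+name,cv2.resize(im,None,fx=k,fy=k,interpolation=cv2.INTER_CUBIC))
E
python3 - <<'E'
from h import *
for n in('top','side'):
    s=grab(n); save(s,n+'1.png',k=1.5)
print(get_time_s(),get_tcp_rot(),get_eef_pos())
E
```

```text
pics
0.1 [-6.97420399e-01 -3.06261424e+00  1.89168544e-03] [0.23797779 0.49556356 0.23820371]
```

View pics/top1.png

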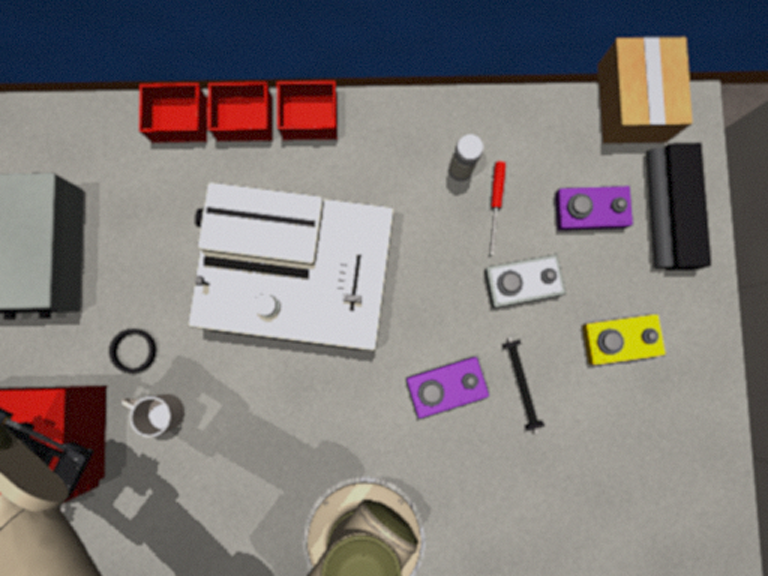

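View pics/side1.png

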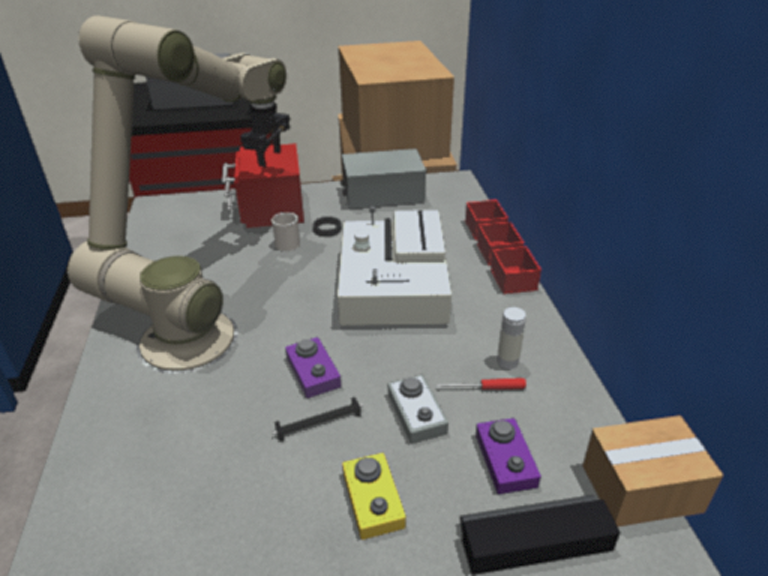

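The top view (1.5x pixels) shows the printer at (290,265), with its lever tab at (352,299) and the dashes at (343,265–290). There are four boxes of the same shape: purple (447,387), purple (594,207), yellow (624,340) and grey (525,282). The grey one is the service box, because purple and yellow are ruled out. Its large button is at (510,282) on the left half. Next I'll measure both and make one enlarged crop.

Run:
```python
from h import *
s=dict(np.load('top.npz')); P=cloud(s); z=P[...,2]
def rect(m,z):
    n,l,st,c=cv2.connectedComponentsWithStats(m.astype(np.uint8)); i=1+st[1:,4].argmax()
    p=P[l==i]; r=cv2.minAreaRect((p[:,:2]*1000).astype(np.float32)); print(r,np.median(p[:,2]),len(p))
roi=np.zeros(z.shape,bool); roi[115:240,120:268]=1
rect(roi&(z>.1),0)
roi[:]=0; roi[165:210,318:382]=1
rect(roi&(z>.03),0)
# lever tab pts, buttons
m=(z>.12)&(z<.16); m[:,:222]=0;m[:,252:]=0;m[:180]=0;m[215:]=0
p=P[m];print('lever',len(p),p.mean(0),p.max(0),p.min(0),np.c_[np.nonzero(m)].mean(0))
for a,b in(((338,188)),((366,184))): print(world(s,a,b))
roi=np.zeros(z.shape,bool); roi[165:210,318:382]=1; print(np.histogram(z[roi],bins=np.arange(.03,.07,.003)))
for lo in(.0435,): rect(roi&(z>lo),0)
o=np.hstack([cv2.resize(s['img'][y:y+60,x:x+60,::-1],(400,400),interpolation=cv2.INTER_CUBIC) for x,y in((210,155),(320,157))])
cv2.imwrite('pics/crop1.png',o)
```

```text
((533.3196411132812, 133.3089599609375), (385.3580627441406, 291.6764221191406), 82.80388641357422) 0.11033163260070888 12180
((473.5254211425781, -220.34085083007812), (101.55374145507812, 409.7933654785156), 17.17961311340332) 0.03958058273278542 1348
lever 59 [0.47248531 0.00936488 0.13614921] [0.4807899  0.02717502 0.1429702 ] [ 0.46567437 -0.00655666  0.12032604] [198.74576271 234.33898305]
[ 0.50490974 -0.29813855  0.06289136]
[ 0.5156286  -0.38398118  0.05904863]
(array([ 21, 142, 424, 358,  77,  30,  73,  72,  25,  43,  58,  15,   1]), array([0.03 , 0.033, 0.036, 0.039, 0.042, 0.045, 0.048, 0.051, 0.054,
       0.057, 0.06 , 0.063, 0.066, 0.069]))
((451.0841369628906, -179.22421264648438), (49.91143798828125, 324.8044128417969), 23.066692352294922) 0.054035220274315954 231
```

View pics/crop1.png

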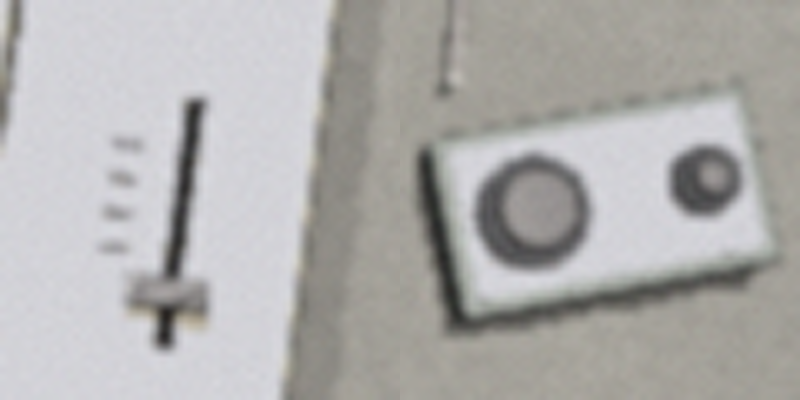

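The crop confirms both. On the left are the lever tab at the parked end of its slot and the four dashes; on the right is the grey box with its large button on the left half. Next I'll shut the fingers, go above the lever and look with the wrist camera.

```bash
cat >> h.py <<'E'
def rv(yaw):  # tool down, jaws along y axis of a frame with this yaw
    t=np.pi/2+yaw/2; return np.pi*np.array([np.cos(t),np.sin(t),0])
YP=np.radians(-7.2); EX=np.array([np.cos(YP),np.sin(YP),0]); EY=np.array([-EX[1],EX[0],0])
E
python3 - <<'E'
from h import *
command_gripper(0.0,10)
move_to(np.r_[np.array([.4725,.0100])-EX[:2]*.07,.26],rv(YP))
s=grab('wrist'); save(s,'w1.png',k=1.5)
C=np.linalg.inv(s['camera_from_world']); print(get_time_s(),get_eef_pos(),get_q(),C[:3,3],C[:3,2])
print(get_contact_force())
E
```

```text
3.2833 [0.40311897 0.01928731 0.25996124] [-2.47651518e-01  1.02001664e-01  1.61911684e+00  5.87816162e-05
  1.42054184e+00 -1.69366202e+00] [0.32439956 0.02826385 0.40621796] [ 0.30288805 -0.03808635 -0.95226481]
[-0.25627715  0.01803902  0.33723465]
```

View pics/w1.png

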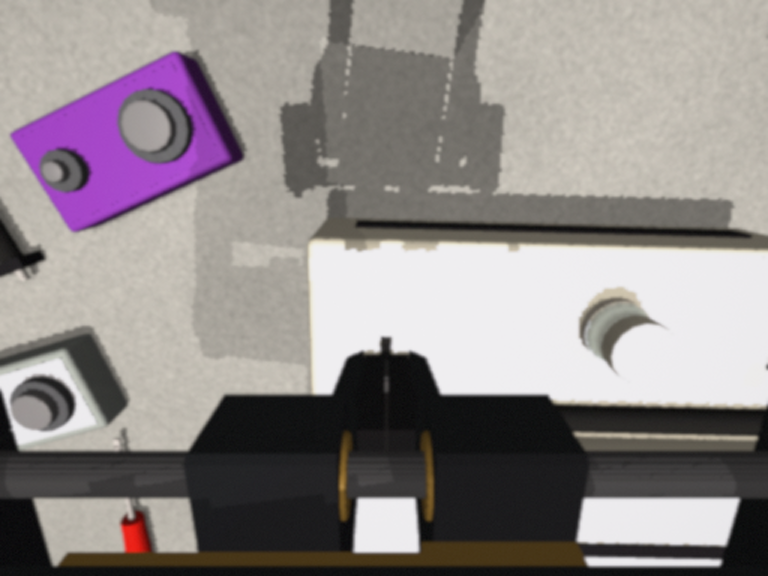

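The wrist camera looks back from behind the tool, so the fingers hide the lever tab. It does show the grey box's feed button at about (38,405). I'll go in by feel, in small steps, logging the force along the slot.

```bash
cat >> h.py <<'E'
C0=np.array([.4725,.0100,0])   # tab middle at start
def at(d,z=.119):   # TCP with (nominal 9 mm) front at distance d beyond the starting near face
    return C0+EX*(d-.015)+np.array([0,0,z])
def fx(): return -float(np.dot(get_contact_force(),EX))
E
python3 - <<'E'
from h import *
move_straight(at(-.025,.16),feed=.15); move_straight(at(-.025),feed=.1)
b=fx(); print(get_contact_force())
for d in np.arange(-20,17,1.5)/1000:
    move_straight(at(d),feed=.03); f=fx()-b
    print('%.1f %.2f %.1f'%(d*1e3,f,np.dot(get_eef_pos()-at(0),EX)*1e3),end=' | ')
    if f>2: break
print(get_time_s()); s=grab('side'); save(s,'s2.png',(200,120,320,220),5)
E
```

```text
[ 0.33867806 -0.63288636  0.78162488]
-20.0 0.83 -19.7 | -18.5 1.12 -18.5 | -17.0 0.10 -16.9 | -15.5 0.57 -15.4 | -14.0 0.09 -13.9 | -12.5 0.47 -12.4 | -11.0 -0.46 -10.9 | -9.5 -0.15 -9.4 | -8.0 0.31 -7.9 | -6.5 0.59 -6.4 | -5.0 1.41 -4.9 | -3.5 0.06 -3.4 | -2.0 1.06 -1.9 | -0.5 0.80 -0.4 | 1.0 0.14 1.1 | 2.5 0.39 2.6 | 4.0 0.74 4.1 | 5.5 1.33 5.5 | 7.0 2.90 6.9 | 9.5083
```

View pics/s2.png

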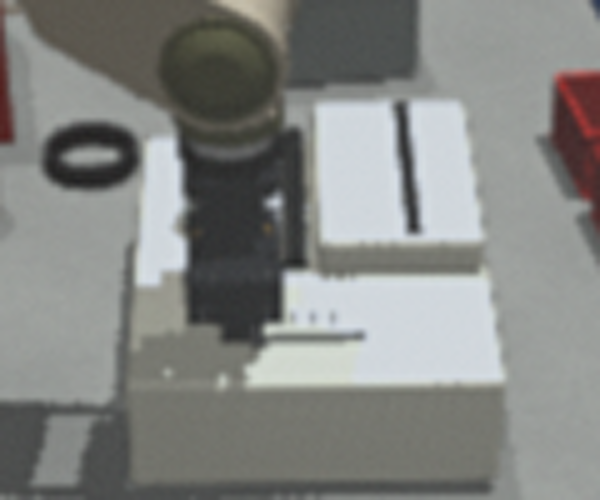

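The tip is just behind the tab at (245,335), with three dashes still visible ahead of it at (293–333,317). The force is rising on the first ridge. I'll continue with finer steps, averaging the force, to locate the first two ridges.

```bash
cat >> h.py <<'E'
def fm(n=4):
    r=[]
    for _ in range(n): r.append(fx()); sleep(.015)
    return np.mean(r)
def pos(): return np.dot(get_eef_pos()-at(0),EX)*1e3
E
python3 - <<'E'
from h import *
for d in np.arange(8,30,1)/1000:
    move_straight(at(d),feed=.03); print('%.1f %.2f %.1f'%(d*1e3,fm(),pos()),end=' | ')
print(get_time_s(),get_contact_force())
E
```

```text
8.0 1.20 8.2 | 9.0 0.61 9.2 | 10.0 0.39 10.2 | 11.0 -0.46 11.1 | 12.0 0.18 12.0 | 13.0 0.20 13.0 | 14.0 -0.17 14.0 | 15.0 -0.43 15.0 | 16.0 0.23 16.0 | 17.0 -0.04 17.0 | 18.0 0.39 18.0 | 19.0 -0.32 19.0 | 20.0 -0.36 20.0 | 21.0 2.69 20.8 | 22.0 2.39 22.1 | 23.0 0.90 23.3 | 24.0 0.33 24.2 | 25.0 0.37 25.2 | 26.0 -0.05 26.1 | 27.0 0.41 27.1 | 28.0 0.34 28.0 | 29.0 -0.20 29.0 | 16.525 [-0.83657785  1.08169447  1.11480257]
```

There are force peaks at 7–8 and 21–22 mm, about 15 mm apart as expected. To be sure which ridges they were, I'll back off and look at the tab against the dashes.

Run:
```python
from h import *
move_straight(at(-.03),feed=.15)
s=grab('side'); t=grab('top')
f=lambda s,c:cv2.resize(s['img'][c[1]:c[3],c[0]:c[2],::-1],(400,400),interpolation=cv2.INTER_CUBIC)
cv2.imwrite('pics/b.png',np.hstack([f(s,(230,160,290,220)),f(t,(205,155,265,215))]))
print(get_time_s())
```

```text
17.1667
```

View pics/b.png

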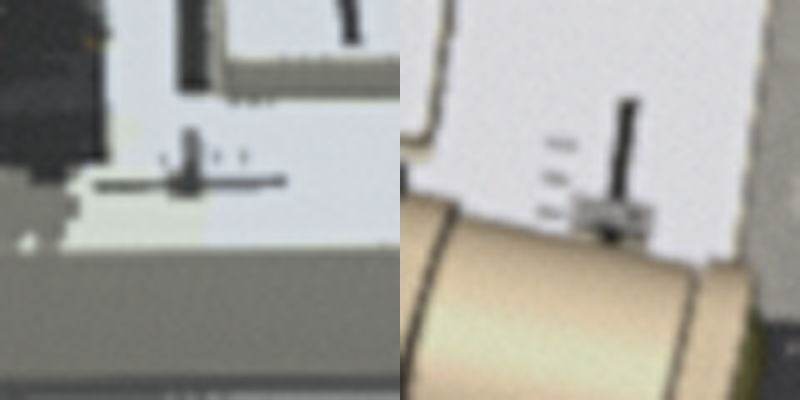

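In the side crop the tab at (190,165) covers the second dash, with the others at x=165, 215 and 243. The top crop agrees: the tab is at row 215, level with the second of dashes 212/178/143. So the lever is in notch 2, and the third ridge should come at 36–39 mm.

Run:
```python
from h import *
move_straight(at(.027),feed=.1)
b=fm(6); pk=0
for d in np.arange(31,43.1,1)/1000:
    move_straight(at(d),feed=.03); f=fm()-b; pk=max(pk,f); print('%.1f %.2f %.1f'%(d*1e3,f,pos()),end=' | ')
    if d>.0385 and pk>1.5 and f<.8: break
move_straight(at(-.03),feed=.15); sleep(.1)
s=grab('side'); t=grab('top')
f=lambda s,c:cv2.resize(s['img'][c[1]:c[3],c[0]:c[2],::-1],(400,400),interpolation=cv2.INTER_CUBIC)
cv2.imwrite('pics/c.png',np.hstack([f(s,(230,160,290,220)),f(t,(205,155,265,215))]))
# feed button from the first wrist picture and the top picture
for n,(u,v) in (('wrist',(25,270)),('top',(341,188))):
    q=dict(np.load(n+'.npz')) if n=='wrist' else t
    P=cloud(q); w=P[v-3:v+4,u-3:u+4].reshape(-1,3); print(n,np.median(w,0))
    m=(np.linalg.norm(P[...,:2]-np.median(w,0)[:2],axis=-1)<.025)&(P[...,2]>.056)&(P[...,2]<.075)
    p=P[m]; print(len(p),p.mean(0),p.min(0),p.max(0))
print(get_time_s())
```

```text
31.0 0.92 31.0 | 32.0 0.05 32.0 | 33.0 0.76 33.0 | 34.0 0.35 34.0 | 35.0 -0.01 35.0 | 36.0 3.10 35.8 | 37.0 2.27 37.1 | 38.0 1.44 38.3 | 39.0 0.60 39.2 | wrist [ 0.4992459  -0.29710875  0.06247703]
563 [ 0.50390384 -0.30261165  0.06184638] [ 0.48835123 -0.32204404  0.05600791] [ 0.5221459  -0.28735143  0.0649016 ]
top [ 0.50490442 -0.30766949  0.0613281 ]
109 [ 0.50519956 -0.30401094  0.0606284 ] [ 0.4869894  -0.32001255  0.05602238] [ 0.5269089  -0.28739108  0.0650484 ]
21.675
```

View pics/c.png

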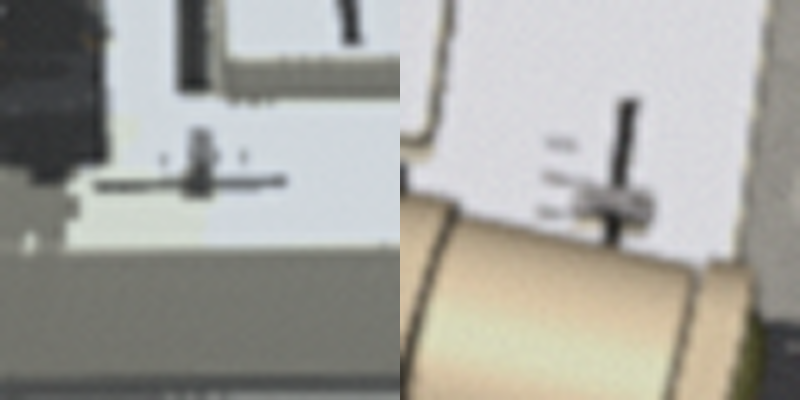

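The tab moved only about 5 mm: side x 190→201 and top row 215→203, against a dash spacing of 26 and 34 px. The lever is therefore still on the third ridge short of the crest, because the force falls off before the crest and I took that drop for the snap. The offset between lever value and push distance d is then about 5 mm, giving a crest at d≈41.5 and a snap at d≈43. Pushing to 45 is safe under either reading (lever value 50–54).

Run:
```python
from h import *
move_straight(at(.034),feed=.12); b=fm(6)
for d in np.array([38,39,40,41,42,43,44,45])/1000:
    move_straight(at(d),feed=.03); print('%.1f %.2f %.1f'%(d*1e3,fm()-b,pos()),end=' | ')
move_straight(at(-.03),feed=.15); sleep(.1)
s=grab('side'); t=grab('top')
f=lambda s,c:cv2.resize(s['img'][c[1]:c[3],c[0]:c[2],::-1],(400,400),interpolation=cv2.INTER_CUBIC)
cv2.imwrite('pics/d.png',np.hstack([f(s,(230,160,290,220)),f(t,(205,155,265,215))]))
# tab vs dashes along EX from the top picture: plane z=.11 for dashes, .1395 for tab top
def on(t,u,v,z):
    a=world(t,u,v,.5);c=world(t,u,v,1.); return a+(c-a)*(z-a[2])/(c[2]-a[2])
for cr in ((545,212),(555,178),(561,144)): print('dash',np.dot(on(t,205+(cr[0]-400)/6.667-.5,155+cr[1]/6.667-.5,.11),EX))
P=cloud(t); z=P[...,2]; m=(z>.13)&(z<.145)&(abs(P@EY-C0@EY)<.014)&(abs(P@EX-.51)<.04); p=P[m]; print('tab',len(p),np.median(p@EX),(p@EX).min(),(p@EX).max())
print(get_time_s())
```

```text
38.0 -0.33 37.9 | 39.0 -0.14 39.0 | 40.0 0.26 40.0 | 41.0 -0.07 41.1 | 42.0 -0.72 42.1 | 43.0 -0.01 43.0 | 44.0 0.25 44.0 | 45.0 0.05 45.0 | dash 0.5031777657364054
dash 0.5182959534696223
dash 0.533277556929381
tab 45 0.5151549108452295 0.509685356136166 0.5220209033952821
25.875
```

View pics/d.png

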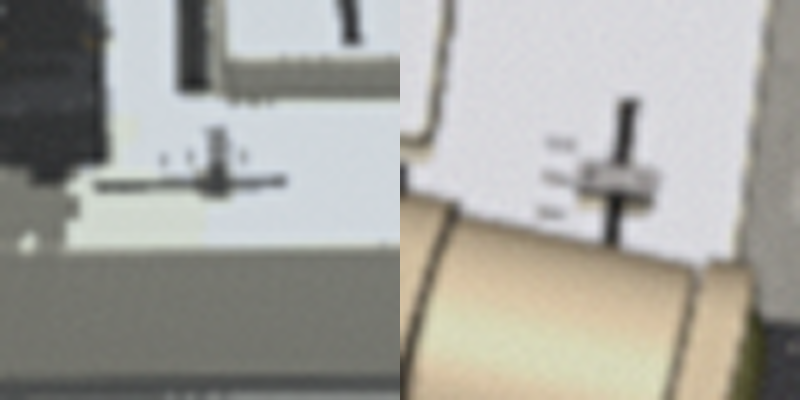

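The tab now covers the third dash: side x=217 between dashes 190 and 243, top row 183 against dash 178. My estimates of its value are 50.9 and 52.7 mm, so I'll nudge it to about 52.5 mm for margin, re-measure, and go on to the feed button. Its centre is at about (0.5045, -0.304), top at z≈0.0625.

Run:
```python
from h import *
move_straight(at(.040),feed=.15); b=fm(4)
for d in (.046,.0475):
    move_straight(at(d),feed=.03); print('%.1f %.2f'%(d*1e3,fm()-b))
move_straight(at(-.03),feed=.15); t=grab('top')
P=cloud(t); z=P[...,2]; m=(z>.13)&(z<.145)&(abs(P@EY-C0@EY)<.014)&(abs(P@EX-.51)<.04); p=P[m]; v=np.median(p@EX); print('tab',len(p),v,'value est',v-.5183+.054, v-.4675+.005)
move_straight(at(-.03,.2),feed=.25)
B=np.array([.5045,-.304,0]); move_to(B+[0,0,.12],rv(.19))
s=grab('wrist'); save(s,'w2.png'); print(get_time_s(),get_eef_pos())
move_straight(B+[0,0,.068],feed=.08); sleep(.1)
z0=np.mean([get_contact_force()[2] for _ in range(3)])
for zz in np.arange(65,52,-.8)/1000:
    move_straight(B+[0,0,zz],feed=.03); f=np.mean([(get_contact_force()[2],sleep(.01))[0] for _ in range(3)])-z0
    print('%.1f %.1f'%(zz*1e3,f),end=' | ')
    if f>9: break
sleep(.3); print(get_contact_force()[2]-z0,get_eef_pos(),get_time_s())
```

```text
46.0 -0.14
47.5 -0.75
tab 46 0.5156505455273075 value est 0.05135054552730751 0.05315054552730746
29.8083 [ 0.50474962 -0.3028675   0.12022941]
65.0 -0.2 | 64.2 0.2 | 63.4 -0.6 | 62.6 1.1 | 61.8 1.9 | 61.0 2.1 | 60.2 2.5 | 59.4 3.1 | 58.6 3.1 | 57.8 3.9 | 57.0 4.6 | 56.2 9.6 | 9.383790980027683 [ 0.50458538 -0.30402332  0.05684967] 34.3083
```

Contact came at about 62.8 mm, with a spring up to 4.6 N and a hard stop 6 mm lower, so the button is fully down. Now I'll release it and check everything.

Run:
```python
from h import *
B=np.array([.5045,-.304,0])
move_straight(B+[0,0,.15],feed=.12)
move_to([.38,-.25,.25],rv(.19)); sleep(.1)
s=grab('side'); t=grab('top')
f=lambda s,c:cv2.resize(s['img'][c[1]:c[3],c[0]:c[2],::-1],(400,400),interpolation=cv2.INTER_CUBIC)
cv2.imwrite('pics/e.png',np.hstack([f(s,(230,160,290,220)),f(t,(205,155,265,215))]))
P=cloud(t); m=(np.linalg.norm(P[...,:2]-B[:2],axis=-1)<.010); print('btn z',np.median(P[m][:,2]))
print(get_contact_force(),get_time_s())
```

```text
btn z 0.06111460995474238
[ 0.06250644  0.3900015  -0.02340932] 36.15
```

View pics/e.png

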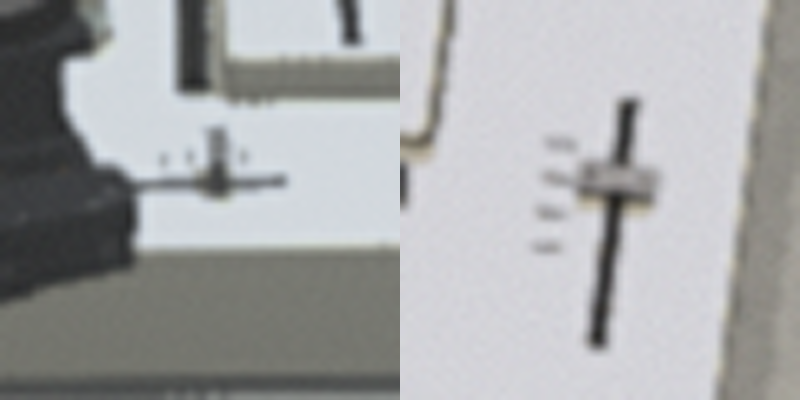

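The top crop shows all four dashes at rows 247, 212, 178 and 143 with the tab at 183, so it sits at the third from the near end. The button reads up again (z 0.061) and the arm is clear. Handing in.

```bash
python3 -c "
from h import *
hand_in(); print(get_time_s())"
```

```text
the job is handed in; nothing more can be done
the job is handed in; nothing more can be done
```

The paper-gap lever is in its third notch and the feed button has been pressed right down and let go. I handed the job in at about 36 s; the hand-in gives no verdict.

- **Lever:** With shut fingertips I pushed it through its clicks. On my first try at the third ridge I took the falling force for the snap and backed off too early; a picture showed the tab short of the notch, so I pushed again and added a small nudge for margin. The last pictures from both cameras show the tab at the third dash.
- **Disagreement:** My two numeric estimates of the lever's final value differ, 51.4 mm from the dashes and 53.2 mm from its travel. Both are inside the allowed 50.5–57.5 mm, but the lower one by only about 1 mm, with calibration good to about 2 mm.
- **Feed button:** On the grey box, I felt contact at z ≈ 62.8 mm, then the spring, then a hard stop about 6 mm lower at about 9 N. I held it there for 0.3 s. Afterwards its top measured 61.1 mm, so it was up again.
- **Other things:** At the end the robot was clear, with contact force at noise level. I did not measure the small button, the release lever or the loose objects at the end; no move was planned near them.

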